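# Seat the proud tubes, shut the sample drawer and start the tube reader

## Task

Get the small tube reader to the left of the big cell counter running. In its open sample drawer two of the five blood tubes stand up too high to pass under the housing: press each of them gently down until it is fully home and its cap is level with the other three, then push the drawer fully shut, and last press the round start key on top of the unit (not the square stop key) and let go. Only push lightly with the fingertips: pull no tube up, and leave everything else on the worktop where it is.

Things in the scene. Friction and masses are not known exactly. Their poses are not given: they have to be found in the camera images.
- tube_reader: the tube reader, a low white bench unit 160 (its x) x 190 (its y) x 135 mm high, fixed. Origin: centre of its underside; x points from its drawer front to its back, y to its left, z up. The drawer comes out along -x; the opening's upper edge is 110 mm above the worktop, 5 mm above seated caps. At its right stands the cell counter, 334 mm high; behind it a spray bottle and a carton.
- drawer (a joint): how far the sample drawer is pulled out, in m: 0 = fully shut, front panel against the housing; about 0.10 at the start, at most 0.12. About 2 N of friction, no spring, stays where it is left.
- drawer_push (a point): middle of the front edge of the grey lip (76 mm wide, 11 mm high, sticks 12 mm out) along the top of the drawer's white front panel (138 mm wide, top edge 110 mm above the worktop, the lip's top 108 mm). Push here towards the unit's +x. With the drawer shut the point lies 103 mm in front of the unit's origin.
- tube_A_cap (a point): centre of the top of the cap of tube A; 104.5 mm above the worktop when the tube is fully home. Neighbouring tubes stand 34 mm apart, on a 29 mm circle round the wheel's axis; the wheel is free to turn, with friction, and starts at any angle.
- tube_B_cap (a point): centre of the top of the cap of tube B; 104.5 mm above the worktop when the tube is fully home. Neighbouring tubes stand 34 mm apart, on a 29 mm circle round the wheel's axis; the wheel is free to turn, with friction, and starts at any angle.
- tube_C_cap (a point): centre of the top of the cap of tube C; 104.5 mm above the worktop when the tube is fully home. Neighbouring tubes stand 34 mm apart, on a 29 mm circle round the wheel's axis; the wheel is free to turn, with friction, and starts at any angle.
- tube_D_cap (a point): centre of the top of the cap of tube D; 104.5 mm above the worktop when the tube is fully home. Neighbouring tubes stand 34 mm apart, on a 29 mm circle round the wheel's axis; the wheel is free to turn, with friction, and starts at any angle.
- tube_E_cap (a point): centre of the top of the cap of tube E; 104.5 mm above the worktop when the tube is fully home. Neighbouring tubes stand 34 mm apart, on a 29 mm circle round the wheel's axis; the wheel is free to turn, with friction, and starts at any angle.
- tube_A (a joint): capped blood tube, 13 mm wide, cap 16 mm wide, in well 1 of the sample wheel. Joint value: how far it stands above its seated height, in m (0 = fully home, foot on the well's bottom; more = higher). Stands 10 to 16 mm too high at the start. It slides in its sleeve with about 3 N of friction, stays where it is left, and stops firmly at 0.
- tube_B (a joint): capped blood tube, 13 mm wide, cap 16 mm wide, in well 2 of the sample wheel. Joint value: how far it stands above its seated height, in m (0 = fully home, foot on the well's bottom; more = higher). Fully home from the start; leave it so. It slides in its sleeve with about 3 N of friction, stays where it is left, and stops firmly at 0.
- tube_C (a joint): capped blood tube, 13 mm wide, cap 16 mm wide, in well 3 of the sample wheel. Joint value: how far it stands above its seated height, in m (0 = fully home, foot on the well's bottom; more = higher). Stands 10 to 16 mm too high at the start. It slides in its sleeve with about 3 N of friction, stays where it is left, and stops firmly at 0.
- tube_D (a joint): capped blood tube, 13 mm wide, cap 16 mm wide, in well 4 of the sample wheel. Joint value: how far it stands above its seated height, in m (0 = fully home, foot on the well's bottom; more = higher). Fully home from the start; leave it so. It slides in its sleeve with about 3 N of friction, stays where it is left, and stops firmly at 0.
- tube_E (a joint): capped blood tube, 13 mm wide, cap 16 mm wide, in well 5 of the sample wheel. Joint value: how far it stands above its seated height, in m (0 = fully home, foot on the well's bottom; more = higher). Fully home from the start; leave it so. It slides in its sleeve with about 3 N of friction, stays where it is left, and stops firmly at 0.
- start_key (a joint): the start key, a round light-grey push key 26 mm across, on top of the unit at its right front corner. Joint value: how far it is pressed in, in m: 0 = up, 0.0045 = fully down; sprung, about 4.5 N to press it fully.
- start_top (a point): centre of the top face of the start key, 142 mm above the worktop when up.
- stop_key (a joint): the stop key, a square key 18 mm wide, 53 mm to the left of the start key (unit's +y); same joint meaning. Not to be pressed.
- tube_rack: grey grid rack with three tubes, 62 x 180 x 56 mm (91 mm high with its tubes), loose, to the left of the unit, its length along the unit's x. Origin: centre of its underside.
- code_reader: small black code reader head 37 x 62 x 30 mm, loose, left of the open drawer. Origin: centre of its underside.
- tip_box: tip box with its lid shut, 92 x 122 x 67 mm, loose, right of the cell counter. Origin: centre of its underside.
- slide_box: white slide box 93 x 100 x 46 mm, loose, right of the cell counter. Origin: centre of its underside.
- spirit_bottle: litre bottle 78 mm wide, 232 mm tall, loose, right of the cell counter. Origin: centre of its underside.
- clipboard: clipboard 320 x 230 x 8 mm, loose, at the front right. Origin: centre of its underside.

How it is judged:
On the way, in this order (a step that is already met when the one before it is completed fails the run):
1. both tubes that stood up are pressed home, within 3 mm (value of joint each of tube_A, tube_C below 0.003 m), for 0.2 s.
2. then the drawer is pushed shut, within 3 mm (value of joint drawer below 0.003 m), for 0.2 s.
3. then the round start key is pressed in at least 3 mm (value of joint start_key above 0.003 m), for 0.05 s.
At the end, for the whole second after the job is handed in: All five tubes within 3 mm of fully home, the drawer shut within 3 mm, the start key pressed after that and released, the stop key up, and every other thing within 15 mm of where it stood (all of step 1 and value of joint each of tube_B, tube_D, tube_E, drawer below 0.003 m and value of joint each of start_key, stop_key below 0.001 m and distance of each of tube_rack, code_reader, tip_box, slide_box, spirit_bottle, clipboard from where it was at the start of the episode below 0.015 m); the robot touches nothing.
It fails at once if the drawer is driven in while a tube still stands up more than 5 mm (value of joint drawer below 0.075 m and value of joint any of tube_A, tube_B, tube_C, tube_D, tube_E above 0.005 m).
It fails at once if the stop key is pressed, or the start key while the drawer is more than 5 mm open (value of joint stop_key above 0.002 m or (value of joint start_key above 0.002 m and value of joint drawer above 0.005 m)).
It fails at once if a tube is pulled up out of its place (value of joint any of tube_A, tube_C above 0.021 m or value of joint any of tube_B, tube_D, tube_E above 0.006 m).
It fails at once if a tube, the drawer or a key is pushed harder than lightly (over 30 N), or the drawer is slammed (over 0.4 m/s) (contact force between the fingers and tube_A above 30 N or contact force between the fingers and tube_B above 30 N or contact force between the fingers and tube_C above 30 N or contact force between the fingers and tube_D above 30 N or contact force between the fingers and tube_E above 30 N or contact force between the fingers and drawer above 30 N or contact force between the fingers and start_key above 30 N or velocity of joint drawer below -0.4 m/s).
It fails at once if another thing on the worktop is shifted by more than 15 mm (distance of any of tube_rack, code_reader, tip_box, slide_box, spirit_bottle, clipboard from where it was at the start of the episode above 0.015 m).
It also fails if it takes over 48 s, if anything falls off the work surface, if the arm or the gripper's body presses on something with over 40 N, if the wrist force passes 120 N, or if a joint passes its speed limit or range.

## Robot

A 7-joint arm with a two-finger parallel gripper is mounted at the origin on a cart in front of the work surface, level with it; the furniture and walls round the work are solid. World frame = base frame: x ahead of the robot, y to its left, z up, the work surface at z = 0. Lengths are in m, angles in rad, forces in N, time in s.
With the tool pointing down it reaches from about 0.4 to 0.85 m from the base axis. Payload 4.5 kg.
Tool frame: the origin (TCP) lies between the finger pads; the fingertips stand ctrl.nose_length ahead of it and the grasp point (between the pads) is the TCP (ctrl.nose_length is the distance from the TCP to the fingertips, in m); z points along the fingers, y is the direction in which the jaws open and shut (so a half turn about z gives the same grasp; the last joint's range is limited). The gripper opens to 88 mm and grips with 3 to 60 N. Pads are 18 mm wide; open, the fingers measure 123 mm over their backs; the gripper's body (75 mm by 187 mm) begins 45 mm behind the grasp point.
Start: joints at [1.234, 0.689, -0.195, 1.565, 0.157, 0.902, -0.215], TCP at [0.227, -0.583, 0.258] pointing down, gripper open.
Joint ranges: [-3.01, 3.01], [-0.46, 2.08], [-1.47, 1.51], [0.13, 2.56], [-1, 4.14], [0.04, 2.09], [-2.66, 2.66]. Speed limits (rad/s): [2.57, 2.57, 3.14, 3.14, 3.14, 3.14, 3.14].

## Interface

Orientations are given as a unit quaternion [x, y, z, w].
In Python, from workcell import readout, imaging, order, cut_out, ctrl gives the robot as it stands. The module is installed in compiled form; this text tells all that it offers.
- The arm moves only by the shell command python3 -m pendant 'ROWS' [FORCE]. ROWS is JSON, a list that holds one entry, the list of rows, each a list of 7 numbers: the shift along the world's x, y, z in cm, then the turn, a rotation vector about the world's x, y, z in degrees, then the closure, from -1 (fully open) to 1 (shut). In form: [[[dx, dy, dz, wx, wy, wz, hand], ...]]. A call has 1 to 12 rows; each row is the pose to reach, as a shift and turn from the pose measured when the call began; what a row does not reach only later rows make up. A row lasts 1/8 s, in which the tool goes at most 62.5 mm and 10.7 degrees, less where a joint would pass 70% of its speed; a pose out of reach is approached as far as the arm can. A call with a gripper value outside its range is refused whole. The fingers move at their own pace and stop on an object; FORCE is the grip in N (left out, the last holds). Time passes only in rows, so rows that repeat a pose let the fingers close. It gives the time, the measured TCP pose, the force and the opening at its end, in the units of the state.
- readout.read_state(): the state, without advancing time (a new reading comes with each control period).
- imaging.read_camera(name): name is "scene" or "top" or "wrist"; returns (picture, depth): 384x512x3 uint8, red, green, blue; 384x512 float32, m along the optical axis (not along the pixel's ray), 0 where there is no reading.
- imaging.camera_model(name): a dict with "mtx" (3x3 intrinsics, pixels), "rvec" (rotation vector, rad) and "tvec" (3), from world to camera coordinates, as OpenCV has them; the wrist camera has in their place "T_tool_cam" (4x4, takes a point from camera to tool coordinates, whose origin is the TCP and whose axes are the flange's). Camera axes: x right, y down, z forward; pixel columns grow to the right and rows downward; lengths in m; the calibration is good to about 2 mm. A picture is of the moment at which its call begins: read the wrist's pose just before it. camera_model takes no time and is no camera call.
- order.hand_in(): hands the job in, once; it reports no verdict.
Trained networks look in the newest picture that a camera, given by its name, has taken for a name from the list of things; names that differ only in an ending like _2 or _b are one class to them, and where a whole thing is asked for, a point or a joint stands for the part that bears it (a point fixed in the world has none). Each returns a list of dicts, best first, with "confidence" (0 to 1); they miss things now and then, are a little off and sometimes report something else, mostly with a low value. They report only what shows in the picture. A call takes as long as a camera call.
- cut_out(camera, thing): "region" (384x512 bool, what is visible of it) and "at" ([column, row] in pixels, amid what is visible of it).
The state is a dict: "time_s": time; "joints": joint angles; "qvel": joint speeds; "effort": joint torques, N m; "ee_pos": TCP position; "eef_rot": TCP orientation; "ft_force": force on the tool from outside, world axes, zero at the start; "torque": the same for the moment, N m; "opening": finger opening in m.
Only numpy, scipy, OpenCV 4.12 (cv2) and the standard library are available. Lean on these libraries where they do the work, as an engineer would, in place of code of your own. Each camera call takes 0.05 s, during which the arm holds its last target.

## Working session

There is one attempt and no reset: what is moved stays moved. The work goes in short steps, Python scripts to look and compute and a shell command to move; the robot and the scene stay as the last step left them, time stands still between calls to the robot, and variables do not carry over. Pictures are saved under pics/ and viewed, and the job is handed in when it is done.

```bash
mkdir -p pics; python3 - <<'E'
from workcell import readout, imaging, ctrl
import cv2
s=readout.read_state()
print({k:s[k] for k in ['time_s','ee_pos','eef_rot','ft_force','opening']},ctrl.nose_length)
for n in ['scene','top']:
    p,d=imaging.read_camera(n); cv2.imwrite(f'pics/{n}0.png',cv2.cvtColor(p,cv2.COLOR_RGB2BGR))
    print(imaging.camera_model(n))
print(imaging.camera_model('wrist'))
E
```

```text
{'time_s': 0.0, 'ee_pos': array([ 0.22621347, -0.58197475,  0.25690086]), 'eef_rot': array([ 9.82858201e-01,  1.84360772e-01, -2.31531262e-04, -8.99085458e-04]), 'ft_force': array([-0.51917985, -0.569837  ,  0.44864688]), 'opening': 0.08802874955455099} 0.019
{'mtx': array([[352.96361634,   0.        , 257.2145772 ],
       [  0.        , 352.96361634, 189.58106167],
       [  0.        ,   0.        ,   1.        ]]), 'rvec': array([ 1.20121846, -1.93760669,  1.2362259 ]), 'tvec': array([0.21286971, 0.28209921, 0.99257188])}
{'mtx': array([[479.12608978,   0.        , 252.52152593],
       [  0.        , 479.12608978, 195.73061332],
       [  0.        ,   0.        ,   1.        ]]), 'rvec': array([ 2.11237998, -2.13147479,  0.18032494]), 'tvec': array([-0.00189516,  0.4923344 ,  1.78996284])}
{'mtx': array([[287.87273252,   0.        , 258.17635285],
       [  0.        , 287.87273252, 196.66682985],
       [  0.        ,   0.        ,   1.        ]]), 'T_tool_cam': array([[ 7.01221364e-04, -9.61089267e-01, -2.76237088e-01,
         7.23644481e-02],
       [ 9.99999738e-01,  7.23125828e-04,  2.25628970e-05,
        -3.30528656e-04],
       [ 1.78069215e-04, -2.76237032e-01,  9.61089523e-01,
        -1.26133021e-01],
       [ 0.00000000e+00,  0.00000000e+00,  0.00000000e+00,
         1.00000000e+00]])}
```

View pics/scene0.png

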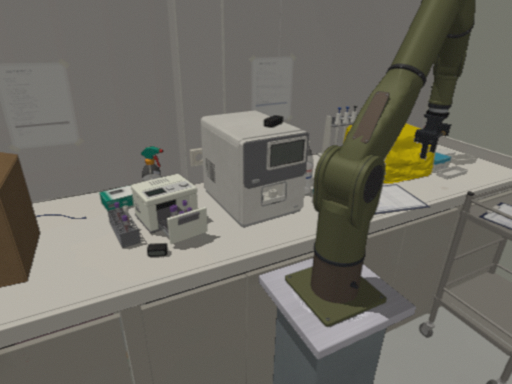

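View pics/top0.png

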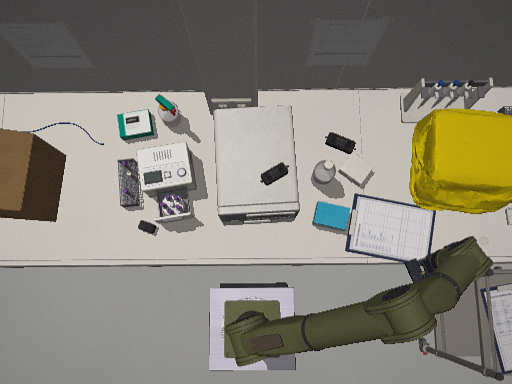

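The top view shows the reader at about (165,165) with its open drawer at (174,207). The code reader is at (148,227), the rack at (130,183) and the cell counter at (256,165). Next I'll measure with a magnified crop and depth.

```bash
cat > h.py <<'E'
from workcell import readout, imaging, cut_out, ctrl, order
import cv2, numpy as np
from scipy.spatial.transform import Rotation as R
def snap(n):
    s=readout.read_state(); p,d=imaging.read_camera(n); m=imaging.camera_model(n)
    if n=='wrist':
        T=np.eye(4);T[:3,:3]=R.from_quat(s['eef_rot']).as_matrix();T[:3,3]=s['ee_pos'];T=T@m['T_tool_cam']
    else:
        T=np.eye(4);T[:3,:3]=cv2.Rodrigues(m['rvec'])[0];T[:3,3]=m['tvec'];T=np.linalg.inv(T)
    K=m['mtx'];v,u=np.mgrid[:384,:512]
    c=np.stack([(u-K[0,2])/K[0,0]*d,(v-K[1,2])/K[1,1]*d,d],-1)
    W=c@T[:3,:3].T+T[:3,3]; W[d<=0]=np.nan
    return p,d,W,T,K
def ray(T,K,u,v,z):
    d=T[:3,:3]@np.array([(u-K[0,2])/K[0,0],(v-K[1,2])/K[1,1],1]); t=(z-T[2,3])/d[2]; return T[:3,3]+t*d
def proj(T,K,X):
    c=np.linalg.inv(T)@np.append(X,1); return (K@c[:3])[:2]/c[2]
def save(name,p,box=None,k=1):
    if box: p=p[box[1]:box[3],box[0]:box[2]]
    cv2.imwrite(f'pics/{name}.png',cv2.cvtColor(cv2.resize(p,None,fx=k,fy=k,interpolation=cv2.INTER_CUBIC),cv2.COLOR_RGB2BGR))
E
python3 - <<'E'
from h import *
p,d,W,T,K=snap('top')
save('top1',p,(110,135,210,240),6)
np.savez('top.npz',p=p,W=W,T=T,K=K)
for t in ['tube_reader','drawer','start_key','stop_key','tube_A_cap','code_reader','tube_rack']:
    r=cut_out('top',t)
    for q in r[:6]:
        m=q['region']&np.isfinite(W[...,2]); w=W[m]
        print(t,round(q['confidence'],2),q['at'],m.sum(), np.round(np.median(w,0),4), np.round(w.max(0),3),np.round(w.min(0),3))
# housing top
S=(slice(135,240),slice(110,215)); Z=W[S][...,2]
m=(Z>.128)&(Z<.15); pts=W[S][m]; 
n,l,st,c=cv2.connectedComponentsWithStats(m.astype(np.uint8))
for i in range(1,n):
    if st[i,4]>100:
        q=W[S][l==i]; r=cv2.minAreaRect((q[:,:2]*1000).astype(np.float32)); print(st[i],r,np.median(q[:,2]))
E
```

```text
tube_reader 0.94 [170.4, 174.4] 3543 [0.5482 0.3046 0.1317] [0.721 0.458 0.153] [ 0.386  0.215 -0.008]
drawer 0.94 [175.2, 204.8] 1056 [0.4536 0.2943 0.0602] [0.527 0.373 0.125] [ 0.386  0.221 -0.011]
tube_A_cap 0.55 [386.4, 228.5] 4773 [ 0.364  -0.5309  0.0041] [ 0.508 -0.362  0.388] [ 0.226 -0.715 -0.013]
code_reader 0.74 [145.1, 228.3] 137 [0.3802 0.4002 0.0297] [0.401 0.435 0.046] [0.358 0.371 0.008]
tube_rack 0.8 [127.5, 179.8] 901 [0.5561 0.4768 0.0302] [0.658 0.536 0.101] [ 0.46   0.438 -0.008]
[  26    7   57   49 2053] ((592.464599609375, 319.5831604003906), (161.62574768066406, 190.23568725585938), 9.447973251342773) 0.13580114265713727
```

View pics/top1.png

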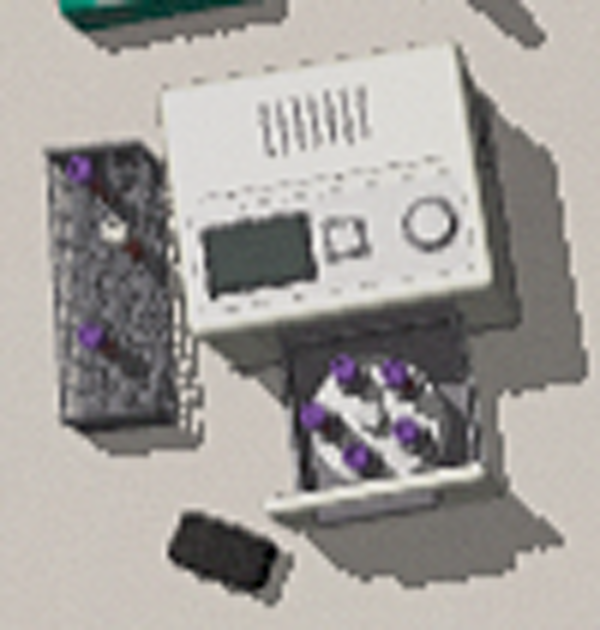

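The reader's origin is near (0.592, 0.320) with a yaw of about +9.4°. Before moving the arm across, I'll check the extents of the tall things in the way.

```bash
python3 - <<'E'
from h import *
f=np.load('top.npz');W=f['W']
for lo,hi,u0,u1,v0,v1 in [(.28,.45,200,310,90,230),(.15,.3,300,350,140,200),(.1,.3,140,205,85,130)]:
    w=W[v0:v1,u0:u1].reshape(-1,3); w=w[(w[:,2]>lo)&(w[:,2]<hi)]
    print(len(w),np.percentile(w,[1,99],axis=0).round(3))
    if lo==.28: print(cv2.minAreaRect((w[:,:2]*1000).astype(np.float32)))
w=W[90:240,0:512].reshape(-1,3); w=w[np.isfinite(w[:,2])]
for a in np.arange(-.7,.5,.1):
    q=w[(w[:,1]>a)&(w[:,1]<a+.1)&(w[:,0]<.6)]; print(round(a,1),q[:,2].max().round(3))
E
```

```text
8727 [[ 0.382 -0.15   0.313]
 [ 0.737  0.113  0.366]]
((561.363037109375, -18.8946533203125), (365.4490661621094, 266.7888488769531), 2.6716341972351074)
337 [[ 0.531 -0.305  0.151]
 [ 0.596 -0.236  0.238]]
360 [[0.779 0.159 0.101]
 [0.849 0.351 0.283]]
-0.7 0.23
-0.6 0.604
-0.5 0.057
-0.4 0.177
-0.3 0.242
-0.2 0.372
-0.1 0.374
-0.0 0.346
0.1 0.34
0.2 0.153
0.3 0.149
0.4 0.146
```

```bash
python3 -m pendant '[[[0,0,6,0,0,0,1],[0,1,12,0,0,0,1],[2,5,17,0,0,0,1],[5,10,18,0,0,0,1],[9,15,18,0,0,0,1],[12,20,18,0,0,-2,1],[14,25,18,0,0,-4,1],[16,30,18,0,0,-6,1],[18,35,18,0,0,-8,1],[19,40,18,0,0,-10,1],[20,45,18,0,0,-12,1],[20,50,18,0,0,-12,1]]]' 20; python3 -c "
from workcell import readout;print(readout.read_state()['joints'])"
```

```text
time_s: 2.0
ee_pos: [0.4269, -0.0806, 0.4379]
eef_rot: [0.997, 0.081, 0.0, -0.0]
ft_force: [0.8, -1.3, -0.5]
opening: 0.0006
[ 0.35369952  0.23300954 -0.35387193  1.79689891  0.08856913  1.1262304
 -1.43864832]
```

```bash
python3 -m pendant '[[[0,6,0,0,0,0,1],[1,12,0,0,0,0,1],[1,18,0,0,0,0,1],[2,24,0,0,0,0,1],[2,30,0,0,0,0,1],[2,35,0,0,0,0,1],[2,37,-6,0,0,0,1],[2,37,-12,0,0,0,1],[2,37,-15,0,0,0,1],[2,37,-15,0,0,0,1],[2,37,-15,0,0,0,1]]]'; python3 - <<'E'
from h import *
print(readout.read_state()['joints'].round(2))
p,d,W,T,K=snap('wrist'); save('w1',p,k=1.5); np.savez('w1.npz',p=p,W=W,T=T,K=K)
for t in ['drawer','tube_A_cap','start_key','stop_key']:
    for q in cut_out('wrist',t)[:6]:
        m=q['region']&np.isfinite(W[...,2]); w=W[m]
        print(t,round(q['confidence'],2),q['at'],m.sum(), np.round(np.median(w,0),4), np.round(w.max(0),3),np.round(w.min(0),3))
E
```

```text
time_s: 3.38
ee_pos: [0.4476, 0.2901, 0.2893]
eef_rot: [0.997, 0.081, 0.002, -0.001]
ft_force: [1.2, 0.5, 0.1]
opening: 0.0002
[-0.38  0.55 -0.45  1.8   0.3   0.86 -2.38]
drawer 0.97 [255.3, 172.6] 10347 [0.451  0.2959 0.0633] [0.525 0.376 0.118] [ 0.355  0.215 -0.002]
drawer 0.53 [261.6, 67.5] 446 [0.5612 0.305  0.1389] [0.571 0.315 0.141] [0.551 0.295 0.135]
tube_A_cap 0.59 [277.8, 153.0] 238 [0.4829 0.278  0.1151] [0.49  0.285 0.118] [0.466 0.263 0.062]
start_key 0.88 [322.5, 64.6] 728 [0.5696 0.2534 0.141 ] [0.583 0.265 0.143] [0.557 0.239 0.135]
stop_key 0.72 [255.7, 170.9] 10413 [0.4509 0.296  0.0633] [0.525 0.375 0.129] [ 0.348  0.193 -0.002]
stop_key 0.67 [265.0, 66.8] 434 [0.5614 0.3047 0.1389] [0.571 0.314 0.141] [0.552 0.295 0.135]
```

View pics/w1.png

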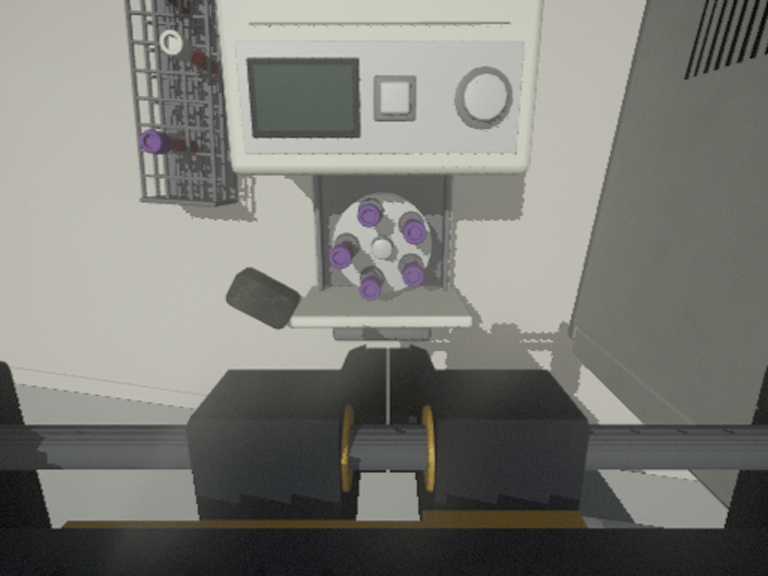

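The wrist view shows the five purple caps round the hub at (381,248) in the enlarged picture. The lip is at (383,334), the stop key at (395,98) and the round start key at (485,97). Next I'll measure the caps.

```bash
cat > caps.py <<'E'
from h import *
def caps(p,W,T,K):
    hsv=cv2.cvtColor(p,cv2.COLOR_RGB2HSV)
    m=((hsv[...,0]>120)&(hsv[...,0]<160)&(hsv[...,1]>70)).astype(np.uint8)
    n,l,st,c=cv2.connectedComponentsWithStats(m); out=[]
    for i in range(1,n):
        if st[i,4]<40: continue
        w=W[l==i]; w=w[np.isfinite(w[:,2])]; zt=np.percentile(w[:,2],90); top=w[w[:,2]>zt-.004]
        mk=(l==i)&(W[...,2]>zt-.004); cc=cv2.minEnclosingCircle(np.argwhere(mk)[:,::-1].astype(np.float32))
        xy=ray(T,K,cc[0][0],cc[0][1],np.median(top[:,2]))
        out.append((c[i].round(0),st[i,4],xy.round(4),np.median(top[:,2]).round(4),top[:,:2].mean(0).round(4)))
    return out
E
python3 - <<'E'
from caps import *
f=np.load('w1.npz');p,W,T,K=[f[k] for k in 'pWTK']
C=caps(p,W,T,K)
for c in C: print(*c)
q=np.array([c[2][:2] for c in C if c[2][1]<.4]); 
# circle fit
A=np.c_[2*q,np.ones(len(q))];s=np.linalg.lstsq(A,(q**2).sum(1),rcond=None)[0];print('wheel',s[:2],np.sqrt(s[2]+s[:2]@s[:2]))
# housing top yaw
m=(np.abs(W[...,2]-.136)<.005); n,l,st,c=cv2.connectedComponentsWithStats(m.astype(np.uint8)); i=1+st[1:,4].argmax()
w=W[l==i]
ed=[]
for u in range(170,340,6):
    col=np.where(l[:,u]==i)[0]
    if len(col): ed.append(W[col.max(),u])
ed=np.array(ed); ed=ed[ed[:,0]<.535]; pf=np.polyfit(ed[:,1],ed[:,0],1); print('front edge x at y=.3',np.polyval(pf,.3),'yaw',np.degrees(np.arctan(-pf[0])),w[:,2].mean())
# panel top
m=(W[...,2]>.1)&(W[...,2]<.125)&(W[...,0]<.42); w=W[m]; print(len(w), w.min(0),w.max(0), np.median(w[:,2]))
m=(W[...,2]>.095)&(W[...,2]<.118)&(W[...,0]<.41); v,u=np.where(m); print(u.min(),u.max(),v.min(),v.max())
for vv in range(208,232,2): print(vv, W[vv,255].round(4))
E
```

```text
[101.  94.] 159 [0.5122 0.4733 0.0886] 0.0886 [0.5125 0.473 ]
[245. 143.] 152 [0.4873 0.3114 0.1026] 0.1026 [0.487  0.3114]
[276. 154.] 163 [0.4824 0.2778 0.1159] 0.1159 [0.4823 0.278 ]
[227. 171.] 154 [0.4569 0.3263 0.1164] 0.1164 [0.4567 0.3262]
[275. 183.] 97 [0.4486 0.2722 0.1028] 0.1028 [0.4487 0.2725]
[246. 192.] 105 [0.433  0.3024 0.1024] 0.1024 [0.4333 0.3023]
wheel [0.46165776 0.2979113 ] 0.02889886038084805
front edge x at y=.3 0.5192725659760409 yaw 9.454011453747423 0.13487962940098683
1928 [0.38518367 0.10151958 0.10000968] [0.41999956 0.35753871 0.12492639] 0.10805524066549699
194 418 207 262
208 [0.4161 0.2895 0.1004]
210 [0.4158 0.2893 0.1068]
212 [0.4145 0.2891 0.11  ]
214 [0.4117 0.2887 0.1086]
216 [0.4094 0.2883 0.1088]
218 [0.406  0.2878 0.106 ]
220 [0.4041 0.2875 0.1072]
222 [0.4013 0.287  0.1062]
224 [0.3995 0.2867 0.1077]
226 [0.3968 0.2863 0.1071]
228 [ 0.351   0.2803 -0.0007]
230 [ 0.3477  0.2797 -0.0008]
```

Two tubes stand up: one at (0.482, 0.278) with its top at about 0.117, and one at (0.457, 0.326) with its top at about 0.118. I'll go over the first one.

```bash
python3 -m pendant '[[[2,-1,-5,0,0,0,1],[3.5,-1.2,-10,0,0,0,1],[3.5,-1.2,-14,0,0,0,1],[3.5,-1.2,-14,0,0,0,1],[3.5,-1.2,-14,0,0,0,1]]]'; python3 - <<'E'
from h import *
print(readout.read_state()['joints'].round(2))
p,d,W,T,K=snap('wrist'); save('w2',p,k=1.5)
E
```

```text
time_s: 4.25
ee_pos: [0.4831, 0.2786, 0.1507]
eef_rot: [0.997, 0.081, 0.003, -0.001]
ft_force: [0.2, 0.2, 0.1]
opening: 0.0003
[-0.4   0.77 -0.34  1.87  0.44  0.58 -2.44]
```

View pics/w2.png

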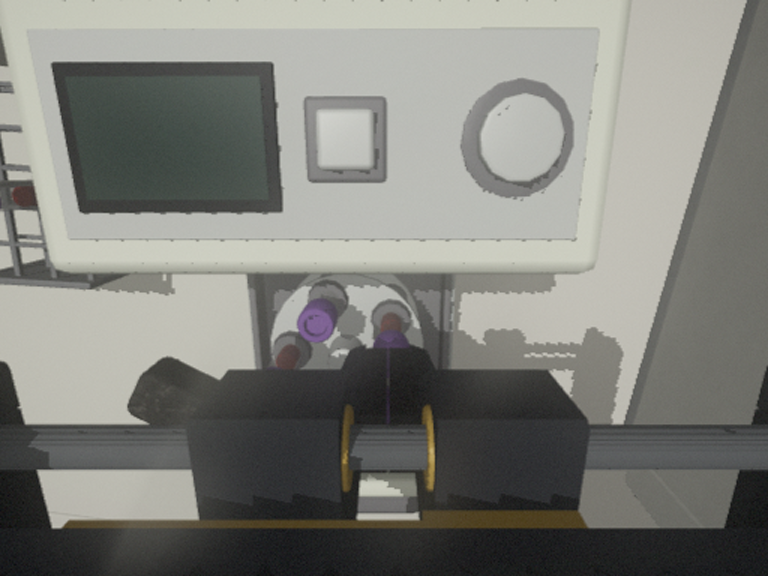

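The tube's cap at (392,338) sits centred under the fingertips at (388,350). I'll press it down in small steps.

```bash
python3 -m pendant '[[[-0.1,-0.1,-0.6,0,0,0,1],[-0.1,-0.1,-1.0,0,0,0,1],[-0.1,-0.1,-1.4,0,0,0,1],[-0.1,-0.1,-1.7,0,0,0,1],[-0.1,-0.1,-2.0,0,0,0,1],[-0.1,-0.1,-2.2,0,0,0,1],[-0.1,-0.1,-2.2,0,0,0,1]]]'
```

```text
time_s: 5.18
ee_pos: [0.4823, 0.2778, 0.1288]
eef_rot: [0.997, 0.081, 0.003, -0.002]
ft_force: [0.4, 0.6, -0.1]
opening: 0.0002
```

```bash
python3 -m pendant '[[[0,0,-0.1,0,0,0,1],[0,0,-0.2,0,0,0,1],[0,0,-0.3,0,0,0,1],[0,0,-0.4,0,0,0,1]]]'
```

```text
time_s: 5.68
ee_pos: [0.4823, 0.2777, 0.1248]
eef_rot: [0.997, 0.081, 0.003, -0.002]
ft_force: [-0.8, -1.2, 2.4]
opening: 0.0005
```

```bash
python3 -m pendant '[[[0,0,-0.1,0,0,0,1],[0,0,-0.15,0,0,0,1],[0,0,-0.15,0,0,0,1]]]'
```

```text
time_s: 6.05
ee_pos: [0.4824, 0.2778, 0.1238]
eef_rot: [0.997, 0.081, 0.003, -0.002]
ft_force: [-0.7, -0.6, 8.3]
opening: 0.0002
```

The force rose to 8.3 N with the tips at 104.8 mm, so this tube is at its stop. I'll back off and look again.

```bash
python3 -m pendant '[[[0,0,5,0,0,0,1],[-3,1,10,0,0,0,1],[-3,1,13,0,0,0,1],[-3,1,13,0,0,0,1],[-3,1,13,0,0,0,1]]]'; python3 - <<'E'
from caps import *
p,d,W,T,K=snap('wrist'); save('w3',p,k=1.5)
for c in caps(p,W,T,K): print(*c)
E
```

```text
time_s: 6.68
ee_pos: [0.4521, 0.287, 0.2527]
eef_rot: [0.997, 0.08, 0.002, -0.001]
ft_force: [0.1, -1.0, 1.0]
opening: 0.0001
[77. 96.] 200 [0.513  0.4726 0.0885] 0.0885 [0.5126 0.4729]
[240. 151.] 193 [0.4873 0.3113 0.1024] 0.1024 [0.4871 0.3112]
[273. 162.] 190 [0.4823 0.2782 0.1025] 0.1025 [0.4823 0.2779]
[218. 183.] 190 [0.457  0.3266 0.1164] 0.1164 [0.457  0.3264]
[273. 196.] 163 [0.449  0.2721 0.1026] 0.1026 [0.4488 0.2721]
[241. 206.] 153 [0.4334 0.3024 0.1025] 0.1025 [0.4331 0.3022]
```

View pics/w3.png

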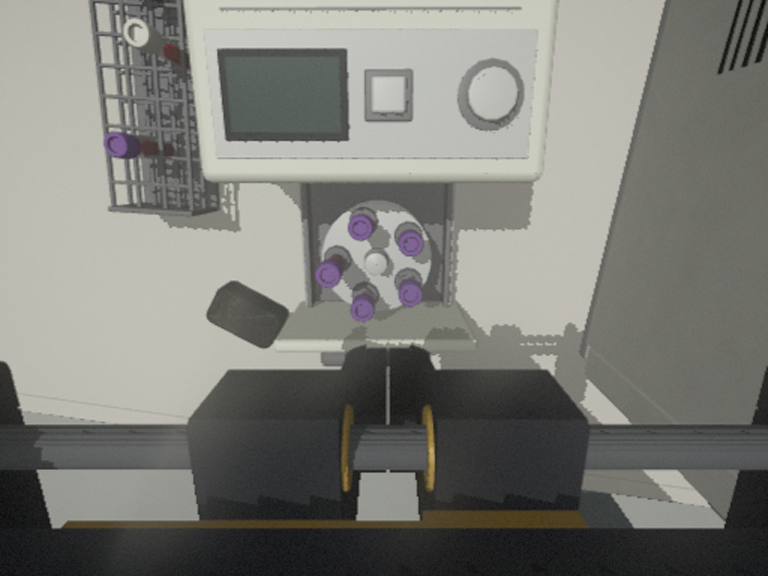

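The first tube is now level with the others (0.1025), and the wheel has not turned. The other one still stands up at (0.457, 0.326), seen at (328,273). I'll press that next.

```bash
python3 -m pendant '[[[0.5,3.9,-4,0,0,0,1],[0.5,3.9,-8,0,0,0,1],[0.5,3.9,-10.5,0,0,0,1],[0.5,3.9,-11,0,0,0,1],[0.5,3.9,-11.3,0,0,0,1],[0.5,3.9,-11.6,0,0,0,1],[0.5,3.9,-11.9,0,0,0,1],[0.5,3.9,-12.2,0,0,0,1],[0.5,3.9,-12.4,0,0,0,1],[0.5,3.9,-12.5,0,0,0,1],[0.5,3.9,-12.6,0,0,0,1]]]'
```

```text
time_s: 8.1
ee_pos: [0.4573, 0.3261, 0.1265]
eef_rot: [0.997, 0.08, 0.002, -0.001]
ft_force: [1.5, 0.6, 2.2]
opening: 0.0003
```

```bash
python3 -m pendant '[[[0,0,-0.1,0,0,0,1],[0,0,-0.2,0,0,0,1],[0,0,-0.25,0,0,0,1],[0,0,-0.25,0,0,0,1]]]'
```

```text
time_s: 8.6
ee_pos: [0.4574, 0.3261, 0.124]
eef_rot: [0.997, 0.08, 0.002, -0.001]
ft_force: [1.3, 0.5, 3.2]
opening: 0.0009
```

```bash
python3 -m pendant '[[[0,0,-0.07,0,0,0,1],[0,0,-0.07,0,0,0,1]]]'
```

```text
time_s: 8.85
ee_pos: [0.4574, 0.3263, 0.1238]
eef_rot: [0.997, 0.08, 0.003, -0.001]
ft_force: [-0.4, -0.9, 7.7]
opening: 0.0006
```

The second tube is at its stop too, at 7.7 N. I'll back off, check the caps and measure the lip.

```bash
python3 -m pendant '[[[0,0,5,0,0,0,1],[-4,-2,9,0,0,0,1],[-9,-4,12,0,0,0,1],[-9,-4,12,0,0,0,1],[-9,-4,12,0,0,0,1]]]'; python3 - <<'E'
from caps import *
p,d,W,T,K=snap('wrist'); save('w4',p,k=1.5); np.savez('w4.npz',p=p,W=W,T=T,K=K)
for c in caps(p,W,T,K): print(*c)
y=np.radians(9.45)
for u in range(200,310,10):
    col=np.where((W[:,u,2]>.098)&(W[:,u,2]<.114)&(W[:,u,0]<.42))[0]
    if len(col): print(u,col.min(),col.max(),W[col.max(),u].round(4),W[col.max()-2,u].round(4),W[col.min(),u].round(4))
E
```

```text
time_s: 9.48
ee_pos: [0.368, 0.2863, 0.2437]
eef_rot: [0.997, 0.08, 0.003, -0.001]
ft_force: [0.1, 0.8, -0.6]
opening: 0.0004
[78.  3.] 134 [0.5065 0.4717 0.0878] 0.0878 [0.5059 0.4708]
[252.  55.] 305 [0.487  0.3111 0.1024] 0.1024 [0.4868 0.3114]
[290.  68.] 301 [0.4819 0.2779 0.1023] 0.1023 [0.4819 0.2778]
[230.  90.] 244 [0.4563 0.3265 0.1025] 0.1025 [0.4562 0.3266]
[289. 109.] 247 [0.4483 0.2723 0.1026] 0.1026 [0.4483 0.2724]
[253. 122.] 228 [0.4327 0.3023 0.1025] 0.1025 [0.4326 0.3022]
200 143 153 [0.3977 0.3456 0.1075] [0.3998 0.3455 0.1091] [0.4065 0.3469 0.1057]
210 143 153 [0.3994 0.3364 0.1089] [0.4013 0.3365 0.1097] [0.4079 0.3379 0.1059]
220 142 153 [0.401  0.3274 0.1096] [0.4026 0.3277 0.1088] [0.4094 0.33   0.098 ]
230 143 166 [0.3897 0.3173 0.1039] [0.3919 0.3174 0.1063] [0.4109 0.32   0.1065]
240 142 166 [0.3911 0.3081 0.1038] [0.3936 0.3083 0.1073] [0.4125 0.3116 0.0982]
250 142 166 [0.3927 0.2989 0.1045] [0.3951 0.2992 0.1074] [0.414  0.3024 0.0991]
260 142 166 [0.3941 0.2897 0.1033] [0.3964 0.2901 0.1063] [0.4155 0.2932 0.0987]
270 143 166 [0.3958 0.2805 0.1047] [0.3978 0.2809 0.1059] [0.4167 0.2842 0.1058]
280 142 166 [0.397  0.2712 0.1031] [0.3991 0.2717 0.1048] [0.4185 0.2749 0.0994]
290 143 166 [0.3986 0.262  0.1035] [0.401  0.2629 0.1071] [0.4197 0.2665 0.1068]
300 145 166 [0.4002 0.2529 0.104 ] [0.4023 0.2536 0.1061] [0.4195 0.2576 0.1093]
```

View pics/w4.png

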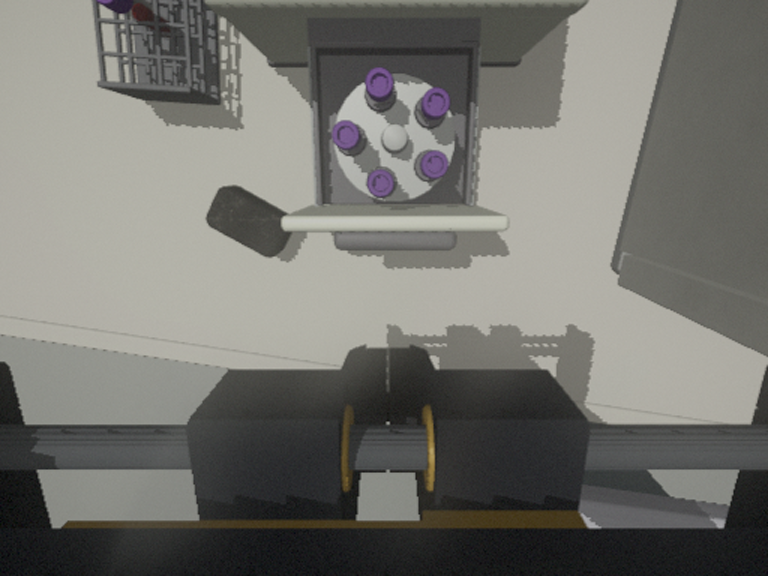

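All five caps are level at 0.1023–0.1026. The lip's front edge is at about (0.394, 0.283), and the fingertips stand clear in front of it. I'll lower them.

```bash
python3 -m pendant '[[[-0.4,-0.7,-5,0,0,0,1],[-0.4,-0.7,-10,0,0,0,1],[-0.4,-0.7,-13.2,0,0,0,1],[-0.4,-0.7,-13.2,0,0,0,1],[-0.4,-0.7,-13.2,0,0,0,1]]]'; python3 - <<'E'
from caps import *
p,d,W,T,K=snap('wrist'); save('w5',p,k=1.5)
print(readout.read_state()['joints'].round(2))
E
```

```text
time_s: 10.15
ee_pos: [0.3649, 0.2799, 0.1114]
eef_rot: [0.997, 0.08, 0.003, -0.001]
ft_force: [1.4, -0.7, 0.1]
opening: 0.0005
[-0.67  0.76 -0.14  2.18  0.45  0.23 -2.62]
```

View pics/w5.png

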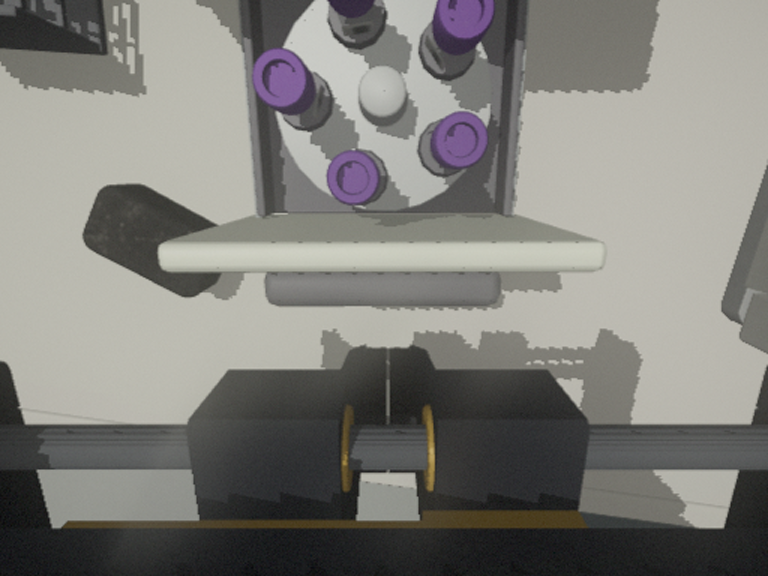

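The fingertips at (388,350) are centred in front of the lip at (383,290), with about 2 cm of gap. I'll push gently along the unit's +x.

```bash
python3 -m pendant '[[[1.2,0.2,0,0,0,0,1],[2.0,0.35,0,0,0,0,1],[2.8,0.45,0,0,0,0,1],[3.6,0.6,0,0,0,0,1],[4.5,0.75,0,0,0,0,1],[5.5,0.9,0,0,0,0,1],[6.5,1.1,0,0,0,0,1],[7.5,1.25,0,0,0,0,1],[8.5,1.4,0,0,0,0,1],[9.5,1.6,0,0,0,0,1],[9.5,1.6,0,0,0,0,1]]]'; python3 - <<'E'
from caps import *
p,d,W,T,K=snap('wrist'); save('w6',p,k=1.5)
print(readout.read_state()['joints'].round(2))
E
```

```text
time_s: 11.58
ee_pos: [0.462, 0.2964, 0.112]
eef_rot: [0.997, 0.079, 0.005, -0.002]
ft_force: [0.7, -0.2, -0.5]
opening: 0.0004
[-0.51  0.82 -0.25  1.92  0.43  0.45 -2.48]
```

View pics/w6.png

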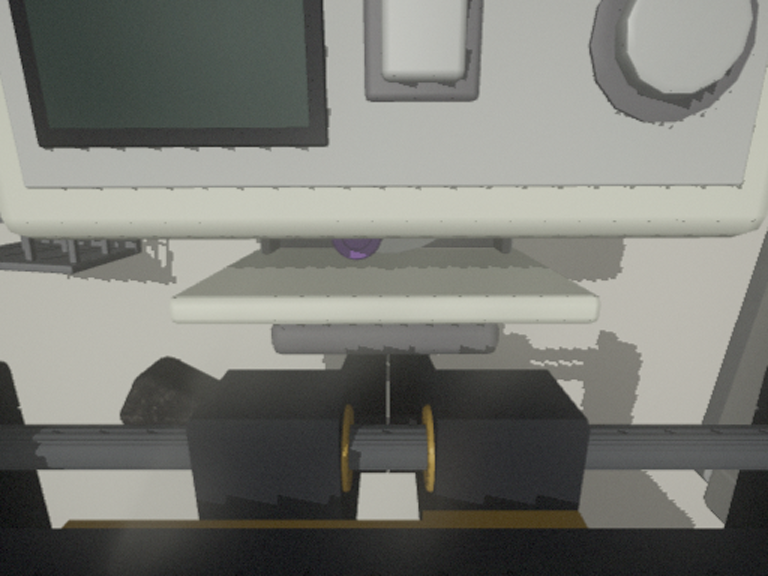

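The drawer is sliding in with the caps going under the housing. About 2–2.5 cm is left.

```bash
python3 -m pendant '[[[0.7,0.1,0,0,0,0,1],[1.2,0.2,0,0,0,0,1],[1.6,0.27,0,0,0,0,1],[1.9,0.3,0,0,0,0,1],[1.9,0.3,0,0,0,0,1]]]'
```

```text
time_s: 12.25
ee_pos: [0.4808, 0.2996, 0.112]
eef_rot: [0.997, 0.079, 0.005, -0.003]
ft_force: [-0.6, 0.3, -0.4]
opening: 0.0006
```

```bash
python3 -m pendant '[[[0.1,0.02,0,0,0,0,1],[0.2,0.03,0,0,0,0,1],[0.3,0.05,0,0,0,0,1],[0.3,0.05,0,0,0,0,1]]]'
```

```text
time_s: 12.75
ee_pos: [0.4825, 0.2998, 0.112]
eef_rot: [0.997, 0.08, 0.003, -0.002]
ft_force: [-5.6, -1.1, 2.3]
opening: 0.0002
```

```bash
python3 -m pendant '[[[0.2,0.03,0,0,0,0,1],[0.2,0.03,0,0,0,0,1]]]'; python3 - <<'E'
from caps import *
p,d,W,T,K=snap('wrist'); save('w7',p,k=1.5)
E
```

```text
time_s: 13.0
ee_pos: [0.4826, 0.2998, 0.112]
eef_rot: [0.997, 0.08, 0.002, -0.001]
ft_force: [-7.0, -0.8, 5.1]
opening: 0.0004
```

View pics/w7.png

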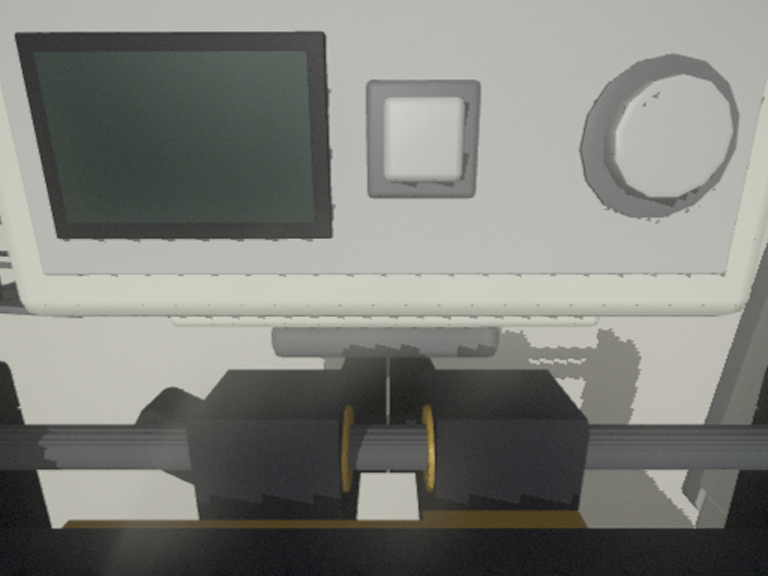

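The lip and panel now lie against the housing, with the panel's edge at row 320 just under the housing edge at 312, and the push meets a firm stop. I'll back off, rise and check.

```bash
python3 -m pendant '[[[-2,-0.3,0,0,0,0,1],[-3,-0.5,5,0,0,0,1],[-2,-1,10,0,0,0,1],[-1,-2,14,0,0,0,1],[-1,-2,14,0,0,0,1],[-1,-2,14,0,0,0,1]]]'; python3 - <<'E'
from caps import *
p,d,W,T,K=snap('wrist'); save('w8',p,k=1.5)
for t in ['start_key','stop_key']:
    for q in cut_out('wrist',t)[:3]:
        m=q['region']&np.isfinite(W[...,2]); w=W[m]; top=w[w[:,2]>np.percentile(w[:,2],60)-.003]
        print(t,round(q['confidence'],2),q['at'],m.sum(),np.median(top,0).round(4),((top.max(0)+top.min(0))/2).round(4))
for u in range(220,300,10):
    col=np.where((W[:,u,2]>.098)&(W[:,u,2]<.114)&(W[:,u,0]<.55))[0]
    if len(col): print(u,W[col.max(),u].round(4),W[col.min(),u].round(4))
m=(np.abs(W[...,2]-.136)<.005)
for u in range(180,320,20):
    c=np.where(m[:,u])[0]; print(u,W[c.max(),u].round(4))
E
```

```text
time_s: 13.8
ee_pos: [0.4727, 0.2795, 0.2517]
eef_rot: [0.997, 0.08, 0.002, -0.001]
ft_force: [-0.0, -0.0, -0.6]
opening: 0.0006
start_key 0.85 [311.9, 89.0] 883 [0.5701 0.2531 0.141 ] [0.57   0.2529 0.1406]
stop_key 0.72 [244.9, 89.5] 561 [0.5617 0.3049 0.1389] [0.5617 0.3051 0.1384]
220 [0.4924 0.3205 0.1059] [0.5115 0.3225 0.1092]
230 [0.4951 0.3111 0.1071] [0.513  0.3134 0.1087]
240 [0.4953 0.3017 0.1047] [0.5145 0.3042 0.1091]
250 [0.4971 0.2923 0.1066] [0.5159 0.2951 0.1087]
260 [0.4983 0.2828 0.1049] [0.5175 0.286  0.1095]
270 [0.5    0.2734 0.1055] [0.519  0.2769 0.1096]
280 [0.513  0.2663 0.1083] [0.5202 0.2676 0.1075]
290 [0.5146 0.2572 0.1086] [0.5218 0.2585 0.1083]
180 [0.5105 0.3534 0.1321]
200 [0.5131 0.3368 0.1312]
220 [0.5168 0.3201 0.1323]
240 [0.5194 0.3035 0.1314]
260 [0.5212 0.2867 0.1313]
280 [0.5239 0.27   0.1312]
300 [0.5275 0.2535 0.1319]
```

View pics/w8.png

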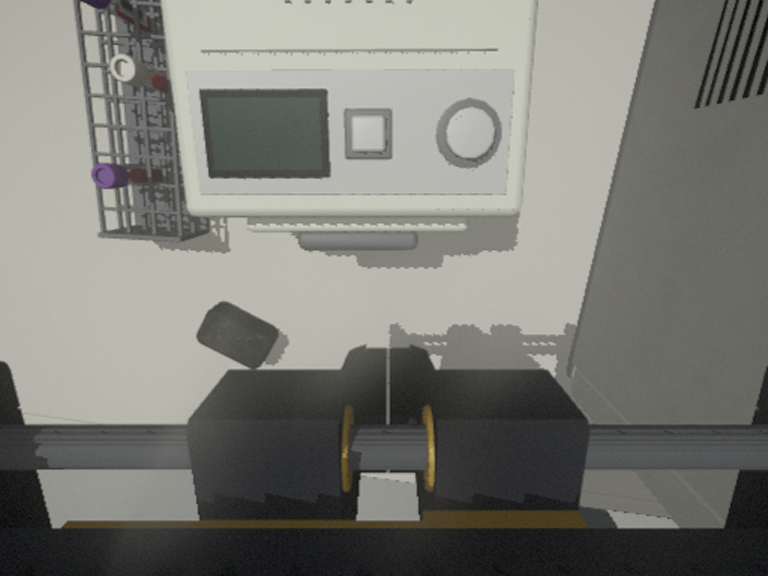

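The gap from lip front to housing is about 23.8 mm against a nominal 23 mm, so the drawer is shut. The start key is at (0.570, 0.253), seen at (470,132), and the stop key at (368,132) is well clear. I'll go above the start key.

```bash
python3 -m pendant '[[[5,-1.3,0,0,0,0,1],[9.7,-2.65,-3,0,0,0,1],[9.7,-2.65,-6,0,0,0,1],[9.7,-2.65,-7.8,0,0,0,1],[9.7,-2.65,-7.8,0,0,0,1],[9.7,-2.65,-7.8,0,0,0,1]]]'; python3 - <<'E'
from caps import *
p,d,W,T,K=snap('wrist'); save('w9',p,k=1.5)
E
```

```text
time_s: 14.7
ee_pos: [0.5687, 0.2543, 0.1737]
eef_rot: [0.997, 0.081, 0.001, -0.001]
ft_force: [-0.5, 0.5, 0.3]
opening: 0.0008
```

View pics/w9.png

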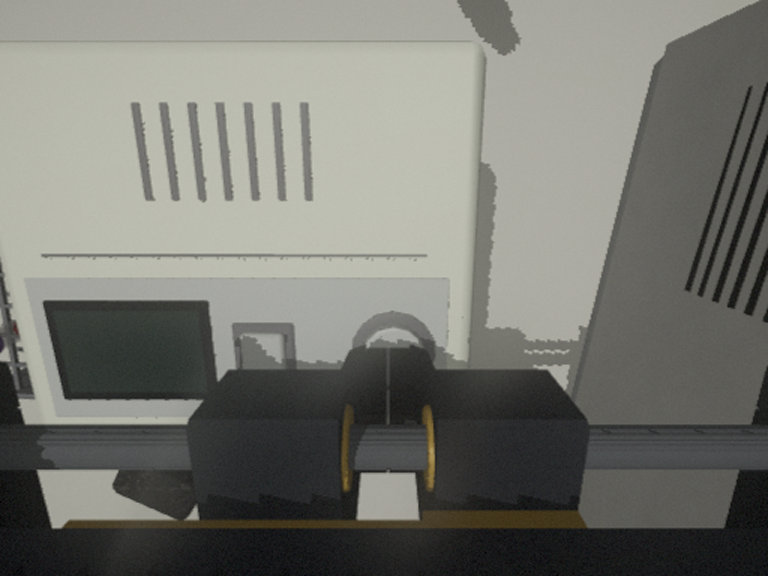

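The fingertips are over the key at (388,350), and its ring shows round them. I'll press in small steps.

```bash
python3 -m pendant '[[[0.1,-0.1,-0.8,0,0,0,1],[0.1,-0.1,-1.2,0,0,0,1],[0.1,-0.1,-1.4,0,0,0,1],[0.1,-0.1,-1.55,0,0,0,1],[0.1,-0.1,-1.65,0,0,0,1],[0.1,-0.1,-1.65,0,0,0,1]]]'
```

```text
time_s: 15.5
ee_pos: [0.5701, 0.2531, 0.1578]
eef_rot: [0.997, 0.081, 0.002, -0.001]
ft_force: [-0.9, -0.7, 3.4]
opening: 0.0008
```

```bash
python3 -m pendant '[[[0,0,-0.1,0,0,0,1],[0,0,-0.18,0,0,0,1],[0,0,-0.18,0,0,0,1]]]'
```

```text
time_s: 15.88
ee_pos: [0.5701, 0.2531, 0.1569]
eef_rot: [0.997, 0.081, 0.002, -0.001]
ft_force: [-3.4, -1.2, 10.7]
opening: 0.0004
```

The key bottomed out at 10.7 N. I'll let go and check everything.

```bash
python3 -m pendant '[[[0,0,3,0,0,0,1],[-4,1,8,0,0,0,1],[-9,3,11,0,0,0,1],[-12,3,14,0,0,0,1],[-12,3,14,0,0,0,1],[-12,3,14,0,0,0,1]]]'; python3 - <<'E'
from caps import *
p,d,W,T,K=snap('wrist'); save('w10',p,k=1.5)
for t in ['start_key','stop_key']:
    for q in cut_out('wrist',t)[:2]:
        m=q['region']&np.isfinite(W[...,2]); w=W[m]; top=w[w[:,2]>np.percentile(w[:,2],60)-.003]
        print(t,round(q['confidence'],2),q['at'],np.median(top,0).round(4))
for u in range(200,300,20):
    col=np.where((W[:,u,2]>.098)&(W[:,u,2]<.114)&(W[:,u,0]<.55))[0]
    if len(col): print(u,W[col.max(),u].round(4),W[col.min(),u].round(4))
f=np.load('top.npz')
p,d,W,T,K=snap('top'); save('top2',p,(110,135,210,240),6)
for t in ['code_reader','tube_rack','tip_box','slide_box','spirit_bottle','clipboard']:
    for q in cut_out('top',t)[:1]:
        m=q['region']; print(t,round(q['confidence'],2),q['at'], np.nanmedian(W[m],0).round(4), np.nanmedian(f['W'][m],0).round(4))
E
```

```text
time_s: 16.62
ee_pos: [0.4509, 0.2825, 0.2962]
eef_rot: [0.997, 0.08, 0.002, -0.001]
ft_force: [0.3, 0.4, -0.4]
opening: 0.0006
start_key 0.56 [311.1, 68.7] [0.5699 0.253  0.141 ]
start_key 0.22 [169.9, 198.5] [0.3858 0.4013 0.0291]
stop_key 0.84 [254.7, 69.4] [0.562  0.3048 0.139 ]
stop_key 0.37 [246.9, 126.9] [0.5062 0.3052 0.1082]
200 [0.4988 0.3538 0.1086] [0.5069 0.355  0.1065]
220 [0.4892 0.3318 0.1036] [0.5103 0.3339 0.1083]
240 [0.4941 0.3103 0.1065] [0.5137 0.313  0.1083]
260 [0.4975 0.289  0.1065] [0.5171 0.2922 0.1086]
280 [0.5007 0.2673 0.1022] [0.5205 0.2714 0.109 ]
code_reader 0.55 [148.5, 227.1] [0.3808 0.3986 0.0291] [0.3803 0.399  0.0296]
tube_rack 0.85 [122.4, 179.6] [0.5447 0.4893 0.0336] [0.5522 0.4896 0.0354]
tip_box 0.77 [331.2, 213.7] [ 0.4083 -0.2983  0.0665] [ 0.4083 -0.2989  0.0664]
slide_box 0.85 [355.9, 168.0] [ 0.5949 -0.4036  0.0455] [ 0.5947 -0.404   0.0451]
spirit_bottle 0.96 [326.0, 174.3] [ 0.5501 -0.2607  0.1672] [ 0.5504 -0.2608  0.1676]
clipboard 0.69 [387.5, 232.2] [ 0.3607 -0.5354  0.0039] [ 0.3605 -0.5312  0.0043]
```

View pics/w10.png

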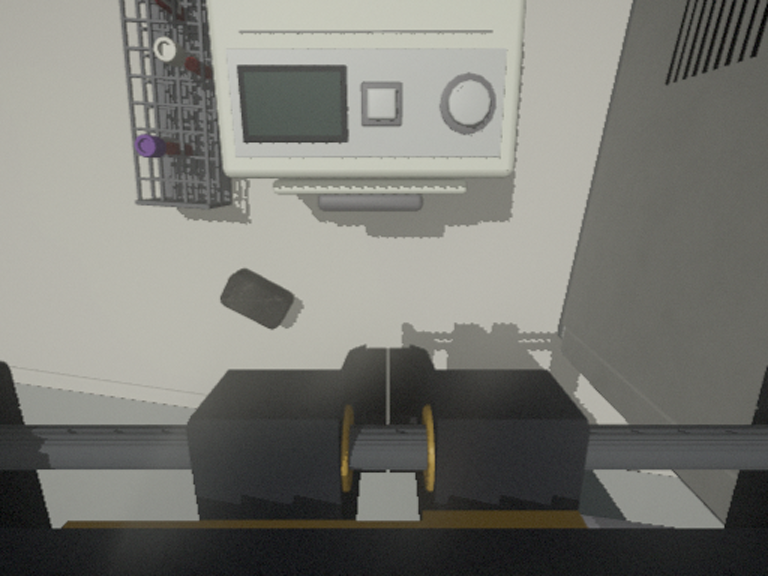

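View pics/top2.png

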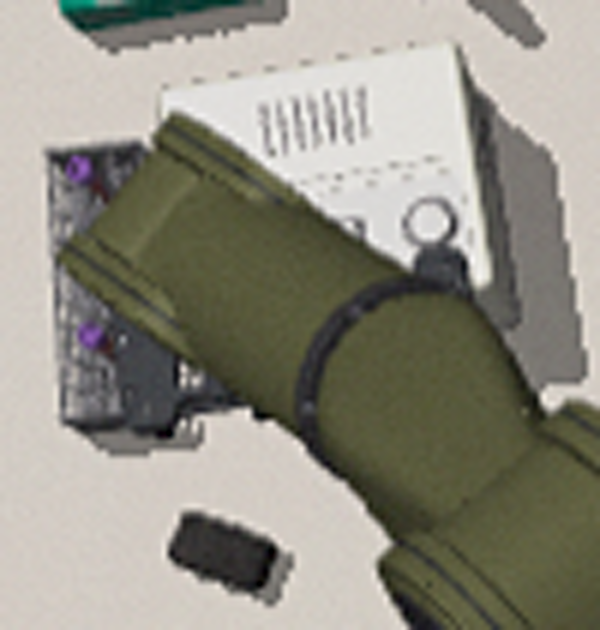

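The start key is back up at 0.141, as before. The stop key reads 0.139, also unchanged, and the drawer is still shut. The loose things read where they were, and the arm touches nothing, so I'll hand it in.

```bash
python3 -c "
from workcell import order;print(order.hand_in())"
```

```text
the job is handed in; nothing more can be done
None
```

The job is done and handed in at about 16.6 s, but `hand_in` reports no verdict. I pressed both high tubes home, pushed the drawer shut, then pressed the round start key to its stop and let go.

- **Tubes:** both met a firm stop at about 8 N. Before the drawer was shut, all five caps measured level with each other (102.3–102.6 mm). That is about 2 mm under the true 104.5 mm, within the calibration error. They are out of sight now, so I could not check them again.
- **Drawer:** it met a firm stop at about 7 N. The lip stands 23.8 mm in front of the housing against a nominal 23 mm, and it was still shut on the last look.
- **Keys:** the start key bottomed out at about 11 N and is back up. The stop key's height did not change.
- **Other things:** on the last check the code reader, tip box, slide box and spirit bottle were within about 1 mm of where they started.
    - **Clipboard:** it read 4 mm off.
    - **Tube rack:** it read 7.5 mm off, because the arm covered part of it in that picture. Its visible tubes and edges were in the same place as before, so I take it as unmoved.

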